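# Set and lock the airbrush air regulator

### The arm

A 7-joint arm with a two-finger parallel gripper is mounted at the origin on the work surface. World frame = base frame: x ahead of the robot, y to its left, z up, the work surface at z = 0. Lengths are in mm, angles in degrees, forces in N, time in s.
With the tool pointing down it reaches from about 400 to 925 mm from the base axis. Payload 5.6 kg.
Tool frame: the origin (TCP) lies at the very end of the fingers, on their centre line; the grasp point (between the pads) lies 19 mm behind it; z points along the fingers, x is the direction in which the jaws open and shut, and the axes are right-handed (so a half turn about z gives the same grasp; the last joint's range is limited). The gripper opens to 85 mm and grips with 20 to 120 N. Pads are 22 mm wide; open, the fingers measure 114 mm over their backs; the gripper's body (76 mm by 85 mm) begins 54 mm behind the grasp point. The pads swing forward as they close: fully open they stand 13 mm farther back than shut.
Start: joints at [62.395, 26.786, -0.665, 91.828, 0.344, 61.387, -3.226], TCP at [276.116, -588.445, 231.29] pointing down, gripper open.
Joint ranges: [-144.91, 144.91], [-17.63, 115.5], [-89.93, 88.59], [15.96, 139.68], [-74.01, 254.01], [8.47, 105.57], [-167.45, 167.45]. Speed limits (degrees/s): [147.25, 147.25, 180, 180, 180, 180, 180].

### API

Orientations are given as a 3x3 rotation matrix whose columns are the frame's x, y, z axes.
In Python, from plant import ctrl, eyes, job gives the robot as it stands. The module is installed in compiled form; this text tells all that it offers. Calls block until the motion is done:
- ctrl.move_to(position, orientation): joint-space move of the TCP to a pose.
- ctrl.move_linear(position, orientation=None, max_speed=150, stop_force=None): straight line of the TCP; orientation=None keeps the orientation; max_speed is the mean speed in mm/s. With stop_force (N) it stops when the force on the tool has changed by that much, and returns True; else False.
- ctrl.move_j(angles): joint-space move.
- ctrl.gripper_to(opening): opening from 0.0 (shut) to 1.0 (fully open); the grip force is fixed at half the most; returns when the fingers have stopped.
- ctrl.hold(seconds).
- ctrl.inverse_kinematics(position, orientation): joint angles nearest the present ones, or None.
- ctrl.get_state(): the state.
- eyes.get_image(name): name is "scene" or "side" or "wrist"; returns the picture (384x512x3 uint8, red, green, blue); there is no depth.
- eyes.get_calibration(name): a dict with "K" (3x3 intrinsics, pixels), "dist_coeffs" ([k1, k2, p1, p2, k3] as OpenCV has them; the pictures are not rectified), "world_from_camera" (4x4, takes a point from camera to world coordinates). Camera axes: x right, y down, z forward; pixel columns grow to the right and rows downward; lengths in mm; the calibration is good to about 2 mm. A picture is of the moment at which its call begins: read the wrist's pose just before it. get_calibration takes no time and is no camera call; for the wrist camera it gives the pose at the moment of the call.
A pose or a line that the arm cannot do raises ctrl.PlanningError and nothing moves.
- job.sign_off(): hands the job in, once; it reports no verdict.
The state is a dict: "clock": time; "joint_positions": joint angles; "dq": joint speeds; "tau": joint torques, N m; "eef_pos": TCP position; "eef_rot": TCP orientation; "force": force on the tool from outside, world axes, zero at the start; "wrist_torque": the same for the moment, N m; "finger_gap": opening from 0.0 (shut) to 1.0 (fully open).
Only numpy, scipy, OpenCV 4.12 (cv2) and the standard library are available. Lean on these libraries where they do the work, as an engineer would, in place of code of your own. Each camera call takes 0.05 s, during which the arm holds its last target. There are 200 camera calls.

### The job

Two air regulators stand on the painting table. On the one with the long bar-shaped knob, turn the knob until its pointed, white-lined end points straight at the black mark on the housing, and only then slide that regulator's dark steel fork lock fully home over the knob. Leave the knob of the other regulator, the round one, as it is.

Things in the scene. Friction and masses are not known exactly. Their poses are not given: they have to be found in the camera images.
- bar_knob_grip (a point): Point on the upright axis of the black bar knob to be set, 70 mm above the table, for gripping. Bar 14 mm thick, 50 mm long, top at 85 mm; one end has a further 7 mm narrow nose and a white line on top. Own x runs along the bar from nose to blunt end. Its fixed housing: 220 x 90 mm, top at 40 mm; rails beside the knob, 62 mm apart inside, reach 49 mm: keep fingertips above 50 mm.
- bar_knob (a joint): Angle (rad): 0 with the nose straight at the mark, positive clockwise from above; range -1.5 to 1.5, no stop at the mark. Starts at 0.6 to 1.2: turn it anticlockwise by that much. Friction 0.05 N m keeps it where it is left. The mark: a black raised bar 14 x 4 mm on the housing, 42 mm from the knob's axis, on the side directly away from the lock.
- bar_lock_grip (a point): Centre of the upright tab of the same regulator's dark steel fork lock, 68 mm above the table. Tab 30 mm wide (own y), 16 mm thick (own x), from 46 to 82 mm height. Own x points straight away from the knob's axis, z up. Starts 115 to 135 mm from that axis; slides along own -x to its stop, fully home, at 55 mm. Friction 2 N. Prongs 28 mm apart straddle the bar; a bar over 15 degrees off catches them.
- round_knob (a joint): Angle (rad) of the knob of the other regulator, to be left alone; 0 at the start. That regulator looks the same and has a fork lock too, but its knob is round and fluted, 40 mm wide and 30 mm high. The two stand side by side, either one on the left.

How it is judged (in metres and radians):
On the way, in this order (a step that is already met when the one before it is completed fails the run):
1. the bar knob's nose points at the mark, within 15 degrees (value of joint bar_knob between -0.26 and 0.26 rad), for 0.3 s.
2. then the fork lock is slid home over the knob (horizontal distance between bar_lock_grip and bar_knob_grip below 0.067 m), for 0.2 s.
At the end, for the whole second after the job is handed in: The bar knob points at the mark within 15 degrees (0.26 rad) and is at rest, the lock's tab is within 67 mm of the knob's axis (its stop is at 55 mm), and the round knob is within 0.2 rad of its start (all of step 1 and horizontal distance between bar_lock_grip and bar_knob_grip below 0.067 m and velocity of joint bar_knob between -0.1 and 0.1 rad/s and value of joint round_knob between -0.2 and 0.2 rad); the robot touches nothing.
It fails at once if the round knob of the other regulator is turned by more than 0.2 rad (value of joint round_knob above 0.2 rad or value of joint round_knob below -0.2 rad).
It also fails if it takes over 38 s, if anything falls off the work surface, if the arm or the gripper's body presses on something with over 40 N, if the wrist force passes 120 N, or if a joint passes its speed limit or range.

## Working session

There is one attempt and no reset: what is moved stays moved. The work goes in short steps, each a Python script; the robot and the scene stay as the last script left them, time stands still between calls to the robot, and variables do not carry over. Pictures are saved under pics/ and viewed, about 8 in all and at most 12, crops included, and the job is handed in when it is done.

```bash
mkdir -p pics
cat > h.py <<'E'
import numpy as np, cv2
from plant import ctrl, eyes, job
def snap(cam,fn):
    c=eyes.get_calibration(cam); im=eyes.get_image(cam)
    cv2.imwrite('pics/'+fn,im[:,:,::-1]); return im,c
def ray(c,uv,z):
    p=cv2.undistortPoints(np.array([[uv]],float),np.array(c['K']),np.array(c['dist_coeffs']))[0,0]
    T=np.array(c['world_from_camera']); d=T[:3,:3]@[p[0],p[1],1]; o=T[:3,3]
    return o+d*(z-o[2])/d[2]
def proj(c,P):
    T=np.linalg.inv(np.array(c['world_from_camera'])); r,_=cv2.Rodrigues(T[:3,:3])
    return cv2.projectPoints(np.array(P,float).reshape(-1,1,3),r,T[:3,3],np.array(c['K']),np.array(c['dist_coeffs']))[0][:,0]
def down(a): # tool x at world angle a(deg), pointing down
    c,s=np.cos(np.radians(a)),np.sin(np.radians(a))
    return np.array([[c,s,0],[s,-c,0],[0,0,-1]])
E
python3 - <<'E'
from h import *
import pickle
C={}
for n in ['scene','side','wrist']:
    im,c=snap(n,n+'0.png'); C[n]=c
    print(n,np.round(c['world_from_camera'],2).tolist())
pickle.dump(C,open('C0.pkl','wb'))
s=ctrl.get_state(); print(s['clock'],s['eef_pos'],np.round(s['eef_rot'],3).tolist(),s['joint_positions'])
E
```

```text
scene [[-0.42, 0.68, -0.6, 987.39], [0.91, 0.32, -0.27, 200.36], [0.01, -0.66, -0.75, 590.51], [0.0, 0.0, 0.0, 1.0]]
side [[-0.88, -0.31, 0.36, 270.43], [-0.47, 0.6, -0.64, 539.81], [-0.02, -0.74, -0.67, 657.57], [0.0, 0.0, 0.0, 1.0]]
wrist [[0.43, -0.86, -0.28, 346.65], [-0.91, -0.4, -0.13, -554.64], [-0.0, 0.31, -0.95, 372.56], [0.0, 0.0, 0.0, 1.0]]
0.15 [ 275.91643095 -588.07807971  230.56280368] [[0.425, -0.905, -0.001], [-0.905, -0.425, 0.001], [-0.001, 0.0, -1.0]] [62.39677143 26.82493636 -0.66554995 91.86719243  0.34288161 61.3860321
 -3.22632895]
```

View pics/scene0.png

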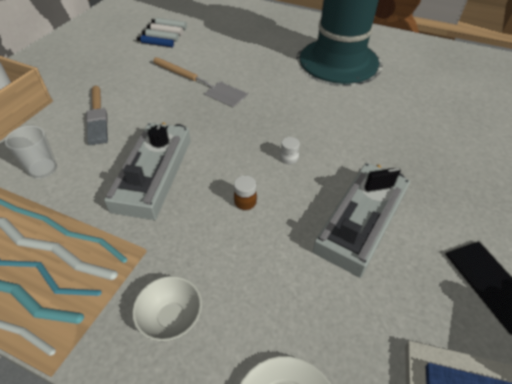

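View pics/side0.png

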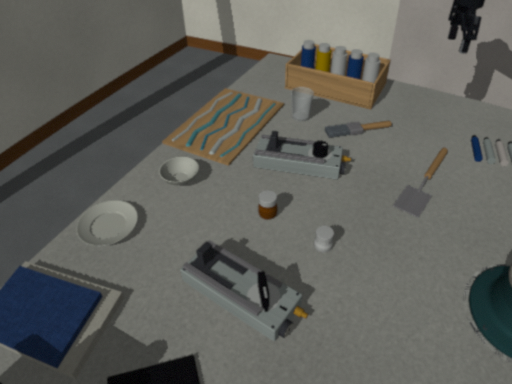

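The bar regulator is at scene (365,215), with its knob at (382,180) and lock tab at about (352,232). In the side view the knob is at (264,290) and the tab at (207,252). Next I'll get rough positions and look from closer.

Run:
```python
from h import *
import pickle
C=pickle.load(open('C0.pkl','rb'))
k=ray(C['scene'],(383,174),85);k2=ray(C['side'],(263,278),85)
t=ray(C['scene'],(357,213),82);t2=ray(C['side'],(207,245),82)
r=ray(C['scene'],(158,130),70)
print(k,k2,t,t2,np.linalg.norm((k-t)[:2]),np.linalg.norm((k2-t2)[:2]),r)
a=np.degrees(np.arctan2(*(t2-k2)[[1,0]]));print(a)
# wrist view offset: in tool frame camera offset
s=ctrl.get_state();R=s['eef_rot'];c=C['wrist'];T=np.array(c['world_from_camera'])
print('cam in tool',R.T@(T[:3,3]-s['eef_pos']),(R.T@T[:3,:3]).round(2).tolist())
for sz in (0,90,-90,180):
  for z in (250,300):
    print(sz,z,ctrl.inverse_kinematics(((k2+t2)/2*[1,1,0]+[0,0,z]),down(a+sz)))
```

```text
[456.86959987 205.90150374  85.        ] [454.7897678  198.17635451  85.        ] [557.61823949 187.76378115  82.        ] [582.06081332 180.11854726  82.        ] 102.36828301292928 128.54572505672425 [ 512.65925648 -223.96793737   70.        ]
-8.075489370437726
cam in tool [  -0.41746575  -78.224611   -142.00663036] [[1.0, 0.0, -0.0], [-0.0, 0.95, 0.31], [0.0, -0.31, 0.95]]
0 250 [ 17.73102748  25.81780987 -53.15184666 102.12786125  22.89533257
  63.61067028 -51.1980868 ]
0 300 [ 17.21383397  21.80607142 -51.58106784  98.80911275  18.25889348
  68.26626188 -47.32115374]
90 250 [ 22.83854304  29.65295031 -61.56039555 101.87357201  28.47831933
  65.83414364  34.17381763]
90 300 [ 21.75269757  24.52288723 -58.66837458  98.58229766  22.23114742
  69.56298074  39.34232743]
-90 250 [   9.84684403   22.04899994  -41.78510965  102.55774492   16.51182063
   61.65746582 -135.87355826]
-90 300 [  13.54266102   20.15295906  -46.29070339   99.00356023   15.63369665
   67.5392975  -135.11652667]
180 250 [ 29.14147977  38.54169391 -75.28893528 101.59062365  39.3722112
  71.81109127 115.25429552]
180 300 [ 29.77326058  33.7439504  -74.99091582  98.22367181  33.7689861
  74.85187872 119.65797417]
```

Run:
```python
from h import *
import pickle
q=np.array(ctrl.get_state()['joint_positions']); q[0]=-22; q[2]=0
ctrl.move_j(q)
s=ctrl.get_state();print(s['clock'],s['eef_pos'],s['eef_rot'].round(2).tolist())
for a in (-8,172):
  print(a,ctrl.inverse_kinematics([515,205,230],down(a)))
q=ctrl.inverse_kinematics([515,205,230],down(-8))
if abs(q[0]+22)<35:
  ctrl.move_to([515,205,230],down(-8))
im,c=snap('wrist','w1.png');pickle.dump(c,open('c1.pkl','wb'))
print(ctrl.get_state()['clock'])
```

```text
3.1917 [615.29374683 209.28299468 230.60295995] [[0.95, 0.32, 0.0], [0.32, -0.95, -0.01], [-0.0, 0.01, -1.0]]
-8 [-28.76114038  17.55228488   4.37113851 105.78958102  -1.57557405
  56.71600719 -31.72796744]
172 [  0.98270048  21.43751582 -32.50534968 103.83755415  13.31184064
  58.53970644 135.27008519]
3.7917
```

View pics/w1.png

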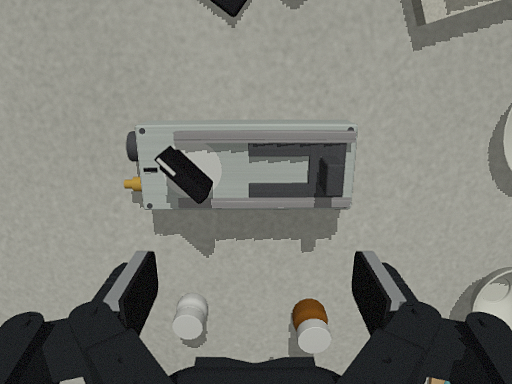

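The wrist view shows the mark at about (150,170), the bar running from its nose at (163,152) to its blunt end at (203,197), and the lock tab at about (330,170). I'll enlarge it to measure more finely.

Run:
```python
import cv2,numpy as np
im=cv2.imread('pics/w1.png')[115:220,120:365]
im=cv2.convertScaleAbs(im,alpha=1.3,beta=50)
cv2.imwrite('pics/w1c.png',cv2.resize(im,None,fx=3.2,fy=3.2,interpolation=cv2.INTER_CUBIC))
```

```text
(no output)
```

View pics/w1c.png

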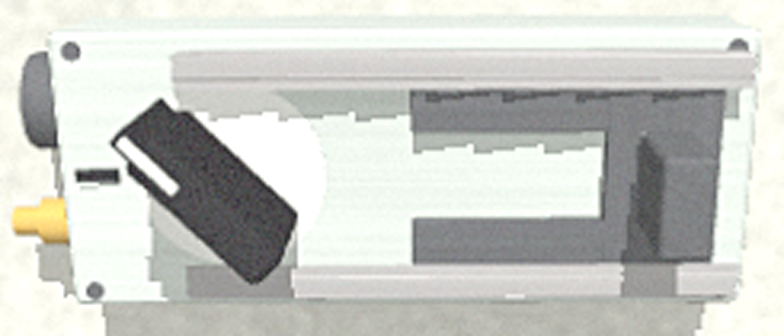

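Run:
```python
from h import *
import pickle
c=pickle.load(open('c1.pkl','rb'))
f=lambda x,y,z: ray(c,(x/3.2+120,y/3.2+115),z)
L0,L1=f(118,140,85),f(178,190,85); b=f(271,274,85); m=f(98,176,42); t=f(688,210,82)
print('line',L0,L1,'blunt',b,'mark',m,'tab',t)
ang=lambda d:np.degrees(np.arctan2(d[1],d[0]))
print('line ang',ang(L0-L1),'bar',ang(L0-b),'len',np.linalg.norm(L0-b),np.linalg.norm(L0-L1))
# rails edges, z=49: upper rail inner & lower rail
ax=ang(t-m); print('axis tab-mark',ax, 'len',np.linalg.norm((t-m)[:2]))
print('rail dirs',ang(f(740,80,49)-f(180,84,49)),ang(f(740,293,49)-f(300,295,49)))
u=np.array([np.cos(np.radians(ax)),np.sin(np.radians(ax))])
k=m[:2]+42*u; print('knob from mark',k)
d=(L0-b)[:2]/np.linalg.norm((L0-b)[:2]); print('knob from blunt',b[:2]+25*d)
```

```text
line [432.70404603 228.59160459  85.        ] [446.01275875 212.52663863  85.        ] blunt [466.86008255 184.93713551  85.        ] mark [410.01507794 210.02560165  42.        ] tab [584.52409537 186.45547921  82.        ]
line ang 129.63939737621206 bar 128.0402611779785 len 55.42876060218477 20.861566711865894
axis tab-mark -7.692125297784436 len 176.09357692533422
rail dirs -7.513038140175183 -7.74103464465071
knob from mark [451.63714537 204.40390233]
knob from blunt [451.45470628 204.626584  ]
```

The two estimates agree: the knob is at (451.5, 204.5), the lock axis points -7.6°, the nose is at 128.5° and the target is 172.4°. I'll grip the bar and turn it +44°.

Run:
```python
from h import *
import pickle
k=[451.5,204.5]
ctrl.gripper_to(0.55)
ctrl.move_to(k+[130],down(38.5))
print(ctrl.move_linear(k+[55],stop_force=15,max_speed=100))
s=ctrl.get_state();print(s['clock'],s['eef_pos'],s['joint_positions'].round(1))
ctrl.gripper_to(0.0)
s=ctrl.get_state();print(s['clock'],s['finger_gap'],s['force'],s['wrist_torque'])
for a in (50,61,72,82.4):
    ctrl.move_linear(k+[55],down(a))
    s=ctrl.get_state();print(s['clock'],s['eef_pos'].round(1),np.degrees(np.arctan2(s['eef_rot'][1,0],s['eef_rot'][0,0])),s['force'].round(1),s['wrist_torque'].round(2))
ctrl.gripper_to(0.55)
ctrl.move_linear(k+[130])
ctrl.move_to([515,205,230],down(-8))
im,c=snap('wrist','w2.png');pickle.dump(c,open('c2.pkl','wb'))
cv2.imwrite('pics/w2c.png',cv2.resize(cv2.convertScaleAbs(im[115:220,120:365,::-1],alpha=1.3,beta=50),None,fx=3.2,fy=3.2,interpolation=cv2.INTER_CUBIC))
print(ctrl.get_state()['clock'])
```

```text
False
5.8583 [452.00535232 204.74987414  55.47083947] [-25.1  27.7  -3.8 119.7   3.3  32.6   7.3]
6.25 0.1538764443831585 [-1.61495659  0.37701825  7.03810208] [-0.0816531   0.24665305  0.00857032]
6.6 [452.  204.7  55.7] 50.01063486439435 [-0.2  0.1  5.8] [-0.08  0.26  0.08]
6.9417 [452.  204.7  55.7] 61.01092951978349 [-0.9 -0.4  6. ] [-0.08  0.15  0.  ]
7.2833 [452.  204.7  55.7] 72.0080807755294 [-2.  -0.5  4.7] [-0.09  0.21  0.02]
7.6167 [451.9 204.7  55.7] 82.41072610579465 [-0.8 -0.5  6.7] [-0.03  0.27  0.03]
9.9833
```

View pics/w2c.png

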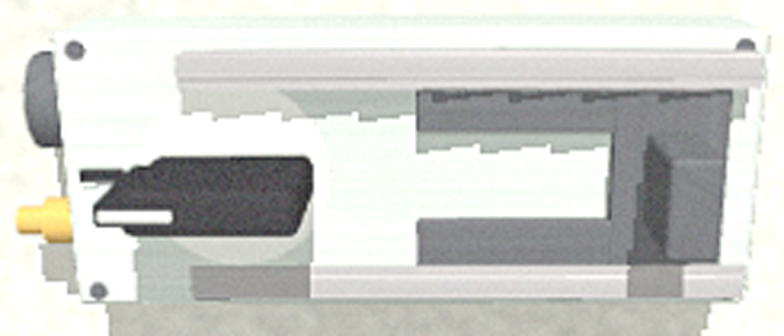

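The white line now runs parallel to the rails and lies on the mark axis, with its nose end at crop (95,217). Next I'll grip the tab across its width and slide the lock home.

Run:
```python
from h import *
import pickle
c=pickle.load(open('c2.pkl','rb'))
f=lambda x,y,z: ray(c,(x/3.2+120,y/3.2+115),z)
d=f(95,217,85)-f(172,216.5,85); print('nose ang',np.degrees(np.arctan2(d[1],d[0])),'target 172.4')
k=np.array([451.7,204.6]); a=np.radians(-7.6); u=np.array([np.cos(a),np.sin(a)])
P=lambda r,z: np.r_[k+r*u,z]
R=down(82.4)
ctrl.gripper_to(0.75)
ctrl.move_to(P(134,140),R)
print('down contact',ctrl.move_linear(P(134,55),stop_force=15,max_speed=100))
ctrl.gripper_to(0.0)
s=ctrl.get_state();print(s['clock'],'gap',s['finger_gap'],s['force'].round(1))
if s['finger_gap']>0.2:
    print('stop',ctrl.move_linear(P(54,55),stop_force=20,max_speed=70))
    ctrl.hold(0.3)
    s=ctrl.get_state();print(s['clock'],(s['eef_pos'][:2]-k)@u,s['eef_pos'],s['force'].round(1))
    ctrl.gripper_to(0.75)
    ctrl.move_linear(P(55,140))
    ctrl.move_to([515,205,230],down(-8))
im,c=snap('wrist','w3.png');pickle.dump(c,open('c3.pkl','wb'))
cv2.imwrite('pics/w3c.png',cv2.resize(cv2.convertScaleAbs(im[115:220,120:365,::-1],alpha=1.3,beta=50),None,fx=3.2,fy=3.2,interpolation=cv2.INTER_CUBIC))
print(ctrl.get_state()['clock'])
```

```text
nose ang 172.47062960585512 target 172.4
down contact False
13.0583 gap 0.3384804489781517 [-1.2 -1.4  6.5]
stop False
14.65 54.404772746779315 [505.63610931 197.47396991  55.8148478 ] [ 0.1 -3.1  8.5]
17.1417
```

View pics/w3c.png

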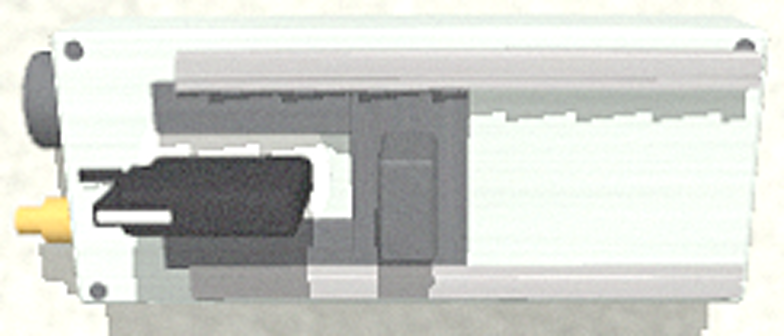

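The fork is over the bar with the tab top at crop (408,210), and the nose still points at the mark. One last distance check before I hand in.

Run:
```python
from h import *
import pickle
c=pickle.load(open('c3.pkl','rb'))
f=lambda x,y,z: ray(c,(x/3.2+120,y/3.2+115),z)
r=np.linalg.norm(f(408,210,82)[:2]-[451.7,204.6]); d=f(95,217,85)-f(172,216.5,85)
print(r,np.degrees(np.arctan2(d[1],d[0])),ctrl.get_state()['force'].round(1))
if r<63: job.sign_off(); print('signed off')
```

```text
54.893790268277925 172.4514813409515 [ 0.5  0.7 -0.1]
the job is handed in; nothing more can be done
signed off
```

I turned the bar knob 44° anticlockwise until its nose pointed at the mark. I then gripped the fork lock by its tab, slid it home over the knob, backed the arm clear and handed the job in at about 17 s on the robot's clock.

- **Knob:** in the last wrist picture the nose points at 172.45°. The mark is at about 172.4°, so the error is well under 1°.
- **Lock:** the tab measured 54.9 mm from the knob's axis, against the 55 mm stop. The gripper had stopped at 54.4 mm.
- **Forces:** the readings I took stayed below about 10 N, and the final one, with the arm clear, was near zero.
- **Round knob:** the arm did not go near it after the start. I took no final picture of that regulator.

No check failed or disagreed.

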